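Gather the knobbed canisters into the tea tray

TASK

Gather the three aluminium canisters that have a black knob on the lid into the wooden tray: stand each one upright in the ring of its own size, small in the small ring, medium in the medium, large in the large, setting it down gently without dropping it. The domed shakers, which have the same bodies but no knob, stay standing where they are.

Things in the scene. Friction and masses are not known exactly. Their poses are not given: they have to be found in the camera images.
- canister_small: The small canister: upright round aluminium tin, 34 mm in diameter, lid edge 78 mm above its foot and nearly flat, with a black knob on the lid: a stem 12 mm thick (78 to 86 mm above the foot), then a round grip 22 mm in diameter from 86 to 108 mm above the foot. The lid is fast: the tin can be lifted by the knob. Origin: centre of its underside, z up. 60 to 310 g. Stands loose on the table.
- canister_medium: The medium canister: upright round aluminium tin, 50 mm in diameter, lid edge 78 mm above its foot and nearly flat, with a black knob on the lid: a stem 12 mm thick (78 to 86 mm above the foot), then a round grip 22 mm in diameter from 86 to 108 mm above the foot. The lid is fast: the tin can be lifted by the knob. Origin: centre of its underside, z up. 60 to 310 g. Stands loose on the table.
- canister_large: The large canister: upright round aluminium tin, 66 mm in diameter, lid edge 78 mm above its foot and nearly flat, with a black knob on the lid: a stem 12 mm thick (78 to 86 mm above the foot), then a round grip 22 mm in diameter from 86 to 108 mm above the foot. The lid is fast: the tin can be lifted by the knob. Origin: centre of its underside, z up. 60 to 310 g. Stands loose on the table.
- shaker_small: Look-alike that stays: aluminium shaker of the same body, 34 mm in diameter, with a low pierced dome instead of a knob, 88 mm high in all. Origin: centre of its underside. Stands loose on the table.
- shaker_medium: Look-alike that stays: aluminium shaker of the same body, 50 mm in diameter, with a low pierced dome instead of a knob, 88 mm high in all. Origin: centre of its underside. Stands loose on the table.
- shaker_large: Look-alike that stays: aluminium shaker of the same body, 66 mm in diameter, with a low pierced dome instead of a knob, 88 mm high in all. Origin: centre of its underside. Stands loose on the table.
- ring_small: The small ring: light wooden ring fixed on the tray floor, 50 mm inside and 57 mm outside, 24 mm high, open at the bottom. Origin: its centre, on the tray floor (6 mm above the table), where the foot of a canister belongs. It gives the small canister 8 mm of play all round.
- ring_medium: The medium ring: light wooden ring fixed on the tray floor, 66 mm inside and 73 mm outside, 24 mm high, open at the bottom. Origin: its centre, on the tray floor (6 mm above the table), where the foot of a canister belongs. It gives the medium canister 8 mm of play all round.
- ring_large: The large ring: light wooden ring fixed on the tray floor, 82 mm inside and 89 mm outside, 24 mm high, open at the bottom. Origin: its centre, on the tray floor (6 mm above the table), where the foot of a canister belongs. It gives the large canister 8 mm of play all round.
- tray: Wooden tray fixed to the table, 110 mm (its x) by 300 mm (its y) by 22 mm high, floor 6 mm thick. The three rings stand in it in a row along its y, 94 mm apart, in any order. Origin: centre of its underside. Around the tins stand low kitchen things under 50 mm high (matchbox, egg cup, dish); nothing within 100 mm of a tin is higher than the tins' knobs.
There are look-alikes about, which are no part of the job. Leave any green or pink look-alike of the canister_medium alone.

How it is judged (in metres and radians):
At the end, for the whole second after the job is handed in: Each knobbed canister stands upright (within 0.1 rad) on the tray floor inside the ring of its own size (centre within 11 mm of the ring's, foot within 6 mm of the floor), at rest; the three shakers stand upright within 20 mm of where they were (horizontal distance between canister_small and ring_small below 0.011 m and z of canister_small in the frame of ring_small below 0.006 m and angle between each of canister_small, shaker_small, canister_medium, shaker_medium, canister_large, shaker_large's own z axis and vertical below 0.1 rad and linear speed of each of canister_small, canister_medium, canister_large below 0.02 m/s and distance of each of shaker_small, shaker_medium, shaker_large from where it was at the start of the episode below 0.02 m and horizontal distance between canister_medium and ring_medium below 0.011 m and z of canister_medium in the frame of ring_medium below 0.006 m and horizontal distance between canister_large and ring_large below 0.011 m and z of canister_large in the frame of ring_large below 0.006 m); the robot touches nothing.
It fails at once if a shaker is shifted by more than 20 mm or tipped ((distance of shaker_small from where it was at the start of the episode above 0.02 m or angle between shaker_small's own z axis and vertical above 0.35 rad) or (distance of shaker_medium from where it was at the start of the episode above 0.02 m or angle between shaker_medium's own z axis and vertical above 0.35 rad) or (distance of shaker_large from where it was at the start of the episode above 0.02 m or angle between shaker_large's own z axis and vertical above 0.35 rad)).
It fails at once if a canister is dropped into its ring (faster than 0.5 m/s in its last 30 mm) ((horizontal distance between canister_small and ring_small below 0.02 m and z of canister_small in the frame of ring_small below 0.03 m and linear speed of canister_small above 0.5 m/s) or (horizontal distance between canister_medium and ring_medium below 0.02 m and z of canister_medium in the frame of ring_medium below 0.03 m and linear speed of canister_medium above 0.5 m/s) or (horizontal distance between canister_large and ring_large below 0.02 m and z of canister_large in the frame of ring_large below 0.03 m and linear speed of canister_large above 0.5 m/s)).
It also fails if it takes over 83 s, if anything falls off the work surface, if the arm or the gripper's body presses on something with over 40 N, if the wrist force passes 120 N, or if a joint passes its speed limit or range.

ROBOT

A 6-joint arm with a two-finger parallel gripper is mounted at the origin on the work surface. World frame = base frame: x ahead of the robot, y to its left, z up, the work surface at z = 0. Lengths are in mm, angles in degrees, forces in N, time in s.
With the tool pointing down it reaches from about 350 to 1000 mm from the base axis. Payload 7.1 kg.
Tool frame: the origin (TCP) lies between the finger pads; the fingertips stand 19 mm ahead of it and the grasp point (between the pads) is the TCP; z points along the fingers, y is the line along which they close (so a half turn about z gives the same grasp; the last joint's range is limited). The gripper opens to 85 mm and grips with 20 to 120 N. Pads are 22 mm wide; open, the fingers measure 114 mm over their backs; the gripper's body (76 mm by 85 mm) begins 54 mm behind the grasp point. The pads swing forward as they close: fully open they stand 13 mm farther back than shut.
Start: joints at [-70.359, 24.242, 93.386, -0, 62.372, -1.089], TCP at [221.24, -584.515, 250.319] pointing down, gripper open.
Joint ranges: [-172.04, 172.04], [-51.8, 120.97], [4.93, 147.93], [-75.15, 255.16], [6.16, 154.13], [-145.62, 145.62]. Speed limits (degrees/s): [136.94, 136.94, 172.46, 180, 180, 180].

INTERFACE

Orientations are given as [roll, pitch, yaw] about the fixed x, y, z axes, in that order (R = Rz(yaw) Ry(pitch) Rx(roll)).
In Python, from plant import manip gives the robot as it stands.
- The arm moves only by the tool drive_tool, never from a script. Its argument "targets" is a list that holds one entry, the list of rows, each a list of 7 numbers: the shift along the tool's x, y, z in units of 0.6 m (1.0 is 0.6 m), then the turn, a rotation vector about the tool's x, y, z in units of pi rad (1.0 is pi rad), then the opening, from 0 (shut) to 1 (fully open). A call has 1 to 20 rows; each row is the pose to reach, as a shift and turn from the pose commanded when the call began, along the tool's axes at that moment, turning the shorter way round; what a row does not reach only later rows make up. A row lasts 1/10 s, in which the tool goes at most 50 mm and 8.59 degrees, less where a joint would pass 70% of its speed; a pose out of reach is approached as far as the arm can. A call with a number of a shift or a turn outside -1 to 1 is refused whole. A call with a gripper value outside its range is refused whole. The fingers move at their own pace and stop on an object; "grip_force" is the grip in N (left out, the last holds). Time passes only in rows, so rows that repeat a pose let the fingers close. It gives the time, the measured TCP pose, the force, the opening and the grip force at its end, in the units of the state.
- manip.get_obs(): the state, without advancing time (a new reading comes with each control period).
- manip.grab_frame(name): name is "scene" or "top"; returns the picture (420x560x3 uint8, red, green, blue); there is no depth.
- manip.camera_params(name): a dict with "K" (3x3 intrinsics, pixels), "k1" (the pictures are not rectified: a ray, as slopes to the right and down, at radius r is drawn at 1 + k1 r^2 times it, then the intrinsics apply), "camera_from_world" (4x4, takes a point from world to camera coordinates). Camera axes: x right, y down, z forward; pixel columns grow to the right and rows downward; lengths in mm; the calibration is good to about 2 mm. A picture is of the moment at which its call begins. camera_params takes no time and is no camera call.
- manip.finish_job(): hands the job in; it is judged then, once.
The state is a dict: "time_s": time; "joints": joint angles; "qvel": joint speeds; "effort": joint torques, N m; "tcp_pos": TCP position; "tool_rot": TCP orientation; "wrist_force": force on the tool from outside, world axes, zero at the start; "moment": the same for the moment, N m; "gripper_width": finger opening in mm; "gripper_force": force on a finger pad.
Only numpy, scipy, OpenCV 4.12 (cv2) and the standard library are available. Lean on these libraries where they do the work, as an engineer would, in place of code of your own. Each camera call takes 0.05 s, during which the arm holds its last target. There are 200 camera calls.

## Working session

There is one attempt and no reset: what is moved stays moved. The work goes in short steps, Python scripts to look and compute and a tool call to move; the robot and the scene stay as the last step left them, time stands still between calls to the robot, and variables do not carry over. Pictures are saved under pics/ and viewed, at most 14 in all, crops included, and the job is handed in when it is done.

Besides the shell and the picture viewer there is one more tool, called after ">>>" by a JSON object that holds its "fn" and its "kwargs". drive_tool: Moves the arm, as the interface text tells. Shifts and turns lie within -1 to 1; 1 stands for 0.6 m of shift or pi rad of turn. Its arguments: {"type":"object","properties":{"targets":{"type":"array","items":{"type":"array","items":{"type":"array","items":{"type":"number"}}}},"grip_force":{"type":"number"}},"required":["targets"]}

```bash
mkdir -p pics; python3 - <<'E'
from plant import manip
import cv2,numpy as np
for n in("scene","top"):
    cv2.imwrite(f"pics/{n}0.png",cv2.cvtColor(manip.grab_frame(n),cv2.COLOR_RGB2BGR))
    p=manip.camera_params(n);print(n,p["K"],p["k1"],np.round(p["camera_from_world"],3))
o=manip.get_obs();print(o)
E
```

```text
scene [[494.52420518   0.         280.34769881]
 [  0.         494.52420518 207.40237572]
 [  0.           0.           1.        ]] -0.1748653233692922 [[-7.370000e-01  6.760000e-01  1.600000e-02  4.419540e+02]
 [ 3.890000e-01  4.430000e-01 -8.080000e-01 -1.583230e+02]
 [-5.530000e-01 -5.890000e-01 -5.900000e-01  1.390879e+03]
 [ 0.000000e+00  0.000000e+00  0.000000e+00  1.000000e+00]]
top [[509.78538993   0.         279.11434144]
 [  0.         509.78538993 206.31121299]
 [  0.           0.           1.        ]] -0.09887175621098897 [[ 1.800000e-02 -9.990000e-01  2.800000e-02 -6.804900e+01]
 [-9.880000e-01 -2.200000e-02 -1.540000e-01  5.406190e+02]
 [ 1.550000e-01 -2.500000e-02 -9.880000e-01  1.151714e+03]
 [ 0.000000e+00  0.000000e+00  0.000000e+00  1.000000e+00]]
{'time_s': 0.1, 'joints': array([-7.03611784e+01,  2.42809653e+01,  9.34265508e+01,  4.58634724e-04,
        6.23733373e+01, -1.08692429e+00]), 'qvel': array([-0.05178807, -0.17920772, -0.12054524, -0.07987649,  0.08637503,
        0.07711472]), 'effort': array([ 8.49132412e-04, -5.58426654e+01, -2.82444745e+01,  3.53050768e-05,
        2.97389008e-03, -2.02588529e-05]), 'tcp_pos': array([ 221.07045302, -584.09619885,  249.61691549]), 'tool_rot': array([-1.79919169e+02, -1.93970096e-03,  2.07255315e+01]), 'wrist_force': array([ 0.84719712,  0.98803451, -0.28651661]), 'moment': array([-0.00360733, -0.01675737, -0.01158737]), 'gripper_force': 0.0, 'gripper_width': 85.2913386141967}
```

View pics/top0.png

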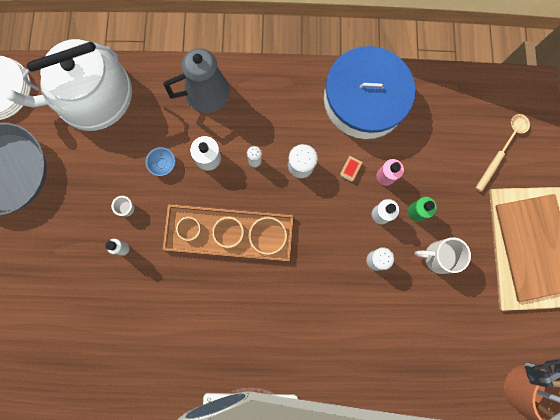

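View pics/scene0.png

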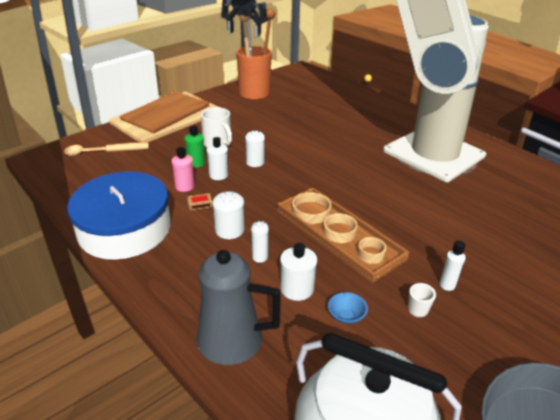

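Top view: the large knob canister is near (204,147), medium near (390,209), and small near (113,244). The shakers are at (254,154), (302,160) and (380,260). The rings are small (188,229), medium (228,232) and large (268,236). The scene view shows the same knobs at about (299,251), (217,144) and (459,247).

```bash
cat > h.py <<'E'
import numpy as np,cv2
from plant import manip
def slopes(n,uv):
    p=manip.camera_params(n);f=p["K"]
    d=(np.array(uv,float)-[f[0,2],f[1,2]])/[f[0,0],f[1,1]];s=d.copy()
    for _ in range(20): s=d/(1+p["k1"]*(s@s))
    M=np.array(p["camera_from_world"]);R=M[:3,:3];c=-R.T@M[:3,3]
    r=R.T@np.r_[s,1];return c,r/np.linalg.norm(r)
def plane(n,uv,z):
    c,r=slopes(n,uv);return c+r*(z-c[2])/r[2]
def tri(a,b):
    (c1,r1),(c2,r2)=slopes("top",a),slopes("scene",b)
    t=np.linalg.lstsq(np.c_[r1,-r2],c2-c1,rcond=None)[0]
    p,q=c1+t[0]*r1,c2+t[1]*r2;return (p+q)/2,np.linalg.norm(p-q)
def blob(im,uv,rad=9,th=60):
    g=im.max(2);x,y=map(int,uv);m=np.zeros(g.shape,np.uint8)
    m[y-rad:y+rad+1,x-rad:x+rad+1]=(g[y-rad:y+rad+1,x-rad:x+rad+1]<th)
    n,l,s,c=cv2.connectedComponentsWithStats(m)
    i=min([k for k in range(1,n) if s[k,4]>15],key=lambda k:np.hypot(*(c[k]-uv)));return c[i],s[i]
E
python3 - <<'E'
from h import *
T=cv2.cvtColor(cv2.imread("pics/top0.png"),cv2.COLOR_BGR2RGB);S=cv2.cvtColor(cv2.imread("pics/scene0.png"),cv2.COLOR_BGR2RGB)
for n,a,b in(("L",(204,147),(299,251)),("M",(390,209),(217,144)),("S",(112,244),(459,247))):
    A,sa=blob(T,a);B,sb=blob(S,b)
    print(n,A.round(1),sa,B.round(1),sb,[np.round(x,1) for x in tri(A,B)],plane("top",A,99).round(1),plane("scene",B,97).round(1))
# rings: light wood pixels
hsv=cv2.cvtColor(T,cv2.COLOR_RGB2HSV);R=hsv[200:270,160:300]
cv2.imwrite("pics/zr.png",cv2.resize(cv2.cvtColor(T[195:270,155:305],cv2.COLOR_RGB2BGR),None,fx=5,fy=5,interpolation=cv2.INTER_NEAREST))
print(T[229,195:206].tolist(),T[236,280:290].tolist())
for n,u in(("shS",(254,149)),("shL",(303,154)),("shM",(380,255)),("pink",(396,165)),("green",(430,205))):print(n,plane("top",u,88).round())
cr=lambda I,x,y:cv2.resize(I[y-22:y+22,x-22:x+22,::-1],(264,264),interpolation=cv2.INTER_NEAREST)
cv2.imwrite("pics/zk.png",np.vstack([np.hstack([cr(T,204,147),cr(T,390,209),cr(T,113,244)]),np.hstack([cr(S,299,251),cr(S,217,144),cr(S,459,247)])]))
E
```

```text
L [203.  147.4] [199 143   9  10  64] [298.5 249.2] [294 243  11  14 120] [array([665.9, 119.4,  96.3]), np.float64(1.6)] [664.7 119.6  99. ] [667.  119.3  97. ]
M [390.5 207.9] [386 204  10   9  66] [216.4 141.8] [214 138   6   9  45] [array([ 535.5, -307.6,   94.9]), np.float64(0.8)] [ 535.1 -306.9   99. ] [ 537.5 -304.1   97. ]
S [110.9 245.5] [106 241  10   9  59] [458.3 247. ] [453 241  12  13 124] [array([437.3, 315.6,  95.6]), np.float64(0.0)] [437.1 314.6  99. ] [439.  316.2  97. ]
[[200, 137, 93], [201, 138, 91], [191, 129, 85], [183, 136, 97], [255, 239, 181], [142, 111, 86], [126, 93, 68], [142, 99, 68], [139, 98, 65], [142, 101, 68], [140, 98, 67]] [[197, 135, 91], [201, 137, 93], [198, 135, 91], [200, 136, 91], [207, 150, 103], [239, 206, 151], [244, 211, 157], [116, 79, 52], [158, 110, 74], [198, 135, 88]]
shS [667.   4.  88.]
shL [ 658. -109.   88.]
shM [ 429. -284.   88.]
pink [ 638. -324.   88.]
green [ 546. -402.   88.]
```

View pics/zr.png

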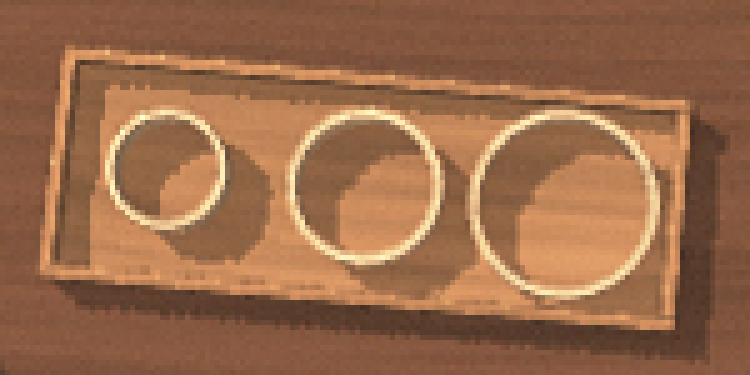

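View pics/zk.png

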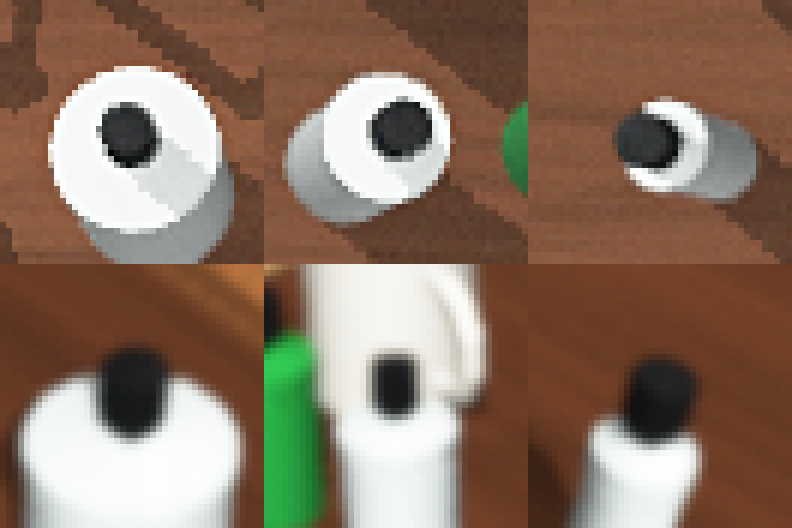

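The crops show three clean white ring rims in order small, medium, large from left to right, and black knobs on the three white tins. Next I fit the rings at z=30.

```bash
cat > rel.py <<'E'
import sys;from h import *
from scipy.spatial.transform import Rotation as R
o=manip.get_obs();Q=R.from_euler("xyz",o["tool_rot"],degrees=True)
print("t",o["time_s"],o["tcp_pos"].round(1),o["tool_rot"].round(2),"w",round(o["gripper_width"],1),"f",o["wrist_force"].round(1))
for a in sys.argv[1:]:
    d=np.array(eval(a))-o["tcp_pos"];print(a,np.round(Q.inv().apply(d)/600,4))
E
python3 - <<'E'
from h import *
T=cv2.cvtColor(cv2.imread("pics/top0.png"),cv2.COLOR_BGR2RGB)
m=((T[...,2]>120)&(T[...,0]>215)).astype(np.uint8);m[:195]=0;m[270:]=0;m[:,:155]=0;m[:,305:]=0
C=[]
for nm,u,d in(("S",(188,229),53.5),("M",(228,232),69.5),("L",(268,236),85.5)):
    ys,xs=np.nonzero(m);r=np.hypot(xs-u[0],ys-u[1]);k=abs(r-d*.465*.5)<4
    P=np.array([plane("top",(x,y),30)[:2] for x,y in zip(xs[k],ys[k])])
    A=np.c_[2*P,np.ones(len(P))];s=np.linalg.lstsq(A,(P**2).sum(1),rcond=None)[0];rr=np.sqrt(s[2]+s[:2]@s[:2])
    C.append(s[:2]);print(nm,s[:2].round(1),"dia",2*rr,len(P),k.sum())
print(np.linalg.norm(C[0]-C[1]),np.linalg.norm(C[1]-C[2]))
E
python3 rel.py "[536,-307,250]" "[536,-307,150]"
```

```text
S [487.1 156.7] dia 53.17911931098943 111 111
M [481.   63.1] dia 68.81354337616999 165 165
L [474.8 -30.8] dia 84.94587915578676 195 195
93.79345227541877 94.06458822950692
t 0.1 [ 221.1 -584.1  249.6] [-179.92   -0.     20.73] w 85.3 f [ 0.8  1.  -0.3]
[536,-307,250] [ 6.544e-01 -2.462e-01 -3.000e-04]
[536,-307,150] [ 0.6543 -0.246   0.1664]
```

>>> {"fn": "drive_tool", "kwargs": {"targets": [[[0.6545,-0.247,0,0,0,0,0.55],[0.6545,-0.247,0,0,0,0,0.55],[0.6545,-0.247,0,0,0,0,0.55],[0.6545,-0.247,0,0,0,0,0.55],[0.6545,-0.247,0,0,0,0,0.55],[0.6545,-0.247,0,0,0,0,0.55],[0.6545,-0.247,0,0,0,0,0.55],[0.6545,-0.247,0,0,0,0,0.55],[0.6545,-0.247,0,0,0,0,0.55],[0.6545,-0.247,0.09,0,0,0,0.55],[0.6545,-0.247,0.18,0,0,0,0.55],[0.6545,-0.247,0.18,0,0,0,0.55],[0.6545,-0.247,0.18,0,0,0,0.55],[0.6545,-0.247,0.18,0,0,0,0.55]]], "grip_force": 40}}

```text
time_s: 1.5
tcp_pos: [537.1, -307.8, 144.2]
tool_rot: [179.9, -0.1, 20.7]
wrist_force: [0.7, -0.1, 1.1]
gripper_width: 46.9
gripper_force: 0.0
```

```bash
python3 rel.py "[536,-307,101]"; python3 - <<'E'
from h import *
a=manip.grab_frame("scene");b=manip.grab_frame("top")
c=lambda I,x,y:cv2.resize(I[y-45:y+45,x-45:x+45,::-1],(396,396))
cv2.imwrite("pics/a1.png",np.hstack([c(a,217,130),c(b,390,205)]))
E
```

```text
t 1.5 [ 537.1 -307.8  144.2] [ 1.7989e+02 -9.0000e-02  2.0710e+01] w 46.9 f [ 0.7 -0.1  1.1]
[536,-307,101] [-0.0014 -0.002   0.072 ]
```

View pics/a1.png

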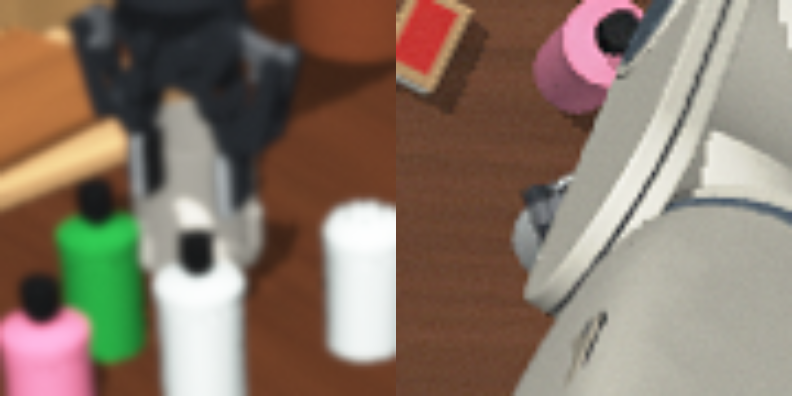

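The scene crop shows the white medium knob at about (195,250), centred between the two fingers, with the neighbours clear. I'll descend and grip.

>>> {"fn": "drive_tool", "kwargs": {"targets": [[[-0.001,-0.001,0.03,0,0,0,0.55],[-0.001,-0.001,0.055,0,0,0,0.55],[-0.001,-0.001,0.07,0,0,0,0.55],[-0.001,-0.001,0.07,0,0,0,0.55],[-0.001,-0.001,0.07,0,0,0,0.4],[-0.001,-0.001,0.07,0,0,0,0.3],[-0.001,-0.001,0.07,0,0,0,0.2],[-0.001,-0.001,0.07,0,0,0,0.1],[-0.001,-0.001,0.07,0,0,0,0.1],[-0.001,-0.001,0.07,0,0,0,0.1],[-0.001,-0.001,0.07,0,0,0,0.1]]], "grip_force": 40}}

```text
time_s: 2.7
tcp_pos: [535.8, -306.9, 101.0]
tool_rot: [179.9, -0.0, 20.7]
wrist_force: [0.1, -1.8, 5.8]
gripper_width: 20.9
gripper_force: 39.6
```

>>> {"fn": "drive_tool", "kwargs": {"targets": [[[0,0,-0.03,0,0,0,0.1],[0,0,-0.08,0,0,0,0.1],[0,0,-0.15,0,0,0,0.1],[0,0,-0.22,0,0,0,0.1],[0,0,-0.24,0,0,0,0.1],[0,0,-0.24,0,0,0,0.1],[0,0,-0.24,0,0,0,0.1]]]}}

```text
time_s: 3.4
tcp_pos: [534.3, -305.9, 242.5]
tool_rot: [-179.9, 0.1, 20.7]
wrist_force: [-0.2, 0.3, -3.2]
gripper_width: 20.4
gripper_force: 39.7
```

```bash
python3 rel.py "[481,63.1,245]" "[481,63.1,145]"
```

```text
t 3.4 [ 534.3 -305.9  242.5] [-1.7987e+02  1.0000e-01  2.0730e+01] w 20.4 f [-0.2  0.3 -3.2]
[481,63.1,245] [ 0.1347 -0.6067 -0.003 ]
[481,63.1,145] [ 0.1349 -0.6063  0.1637]
```

>>> {"fn": "drive_tool", "kwargs": {"targets": [[[0.01,-0.03,0,0,0,0,0.1],[0.02,-0.08,0,0,0,0,0.1],[0.03,-0.14,0,0,0,0,0.1],[0.045,-0.21,0,0,0,0,0.1],[0.06,-0.28,0,0,0,0,0.1],[0.08,-0.35,0,0,0,0,0.1],[0.095,-0.42,0,0,0,0,0.1],[0.11,-0.49,0,0,0,0,0.1],[0.12,-0.55,0,0,0,0,0.1],[0.13,-0.59,0,0,0,0,0.1],[0.1347,-0.6067,0,0,0,0,0.1],[0.1347,-0.6067,0.06,0,0,0,0.1],[0.1347,-0.6067,0.12,0,0,0,0.1],[0.1347,-0.6067,0.15,0,0,0,0.1],[0.1347,-0.6067,0.15,0,0,0,0.1],[0.1347,-0.6067,0.15,0,0,0,0.1],[0.1347,-0.6067,0.15,0,0,0,0.1]]]}}

```text
time_s: 5.1
tcp_pos: [482.7, 62.4, 155.1]
tool_rot: [180.0, -0.1, 20.7]
wrist_force: [-0.3, -0.6, -1.8]
gripper_width: 20.3
gripper_force: 39.6
```

```bash
python3 rel.py "[481,63.1,107]"; python3 - <<'E'
from h import *
a=manip.grab_frame("scene");cv2.imwrite("pics/s2.png",a[...,::-1])
cv2.imwrite("pics/a2.png",cv2.resize(a[140:300,250:450,::-1],(800,640))[:600])
E
```

```text
t 5.1 [482.7  62.4 155.1] [ 1.7998e+02 -7.0000e-02  2.0710e+01] w 20.3 f [-0.3 -0.6 -1.8]
[481,63.1,107] [-0.0023 -0.002   0.0802]
```

View pics/a2.png

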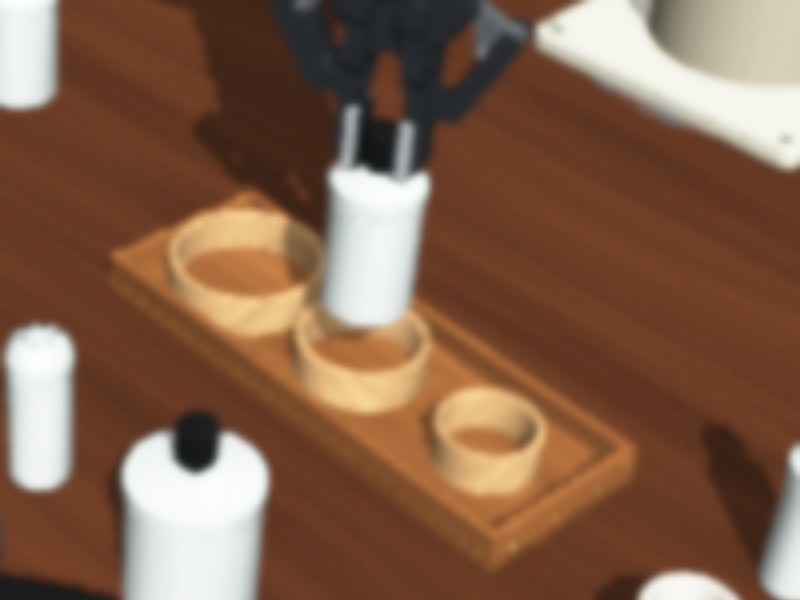

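The medium tin hangs straight in the fingers. Its foot at (368,310) lines up with the medium ring's axis at (362,345). I'll lower it slowly.

>>> {"fn": "drive_tool", "kwargs": {"targets": [[[-0.0015,-0.001,0.02,0,0,0,0.1],[-0.0015,-0.001,0.04,0,0,0,0.1],[-0.0015,-0.001,0.055,0,0,0,0.1],[-0.0015,-0.001,0.065,0,0,0,0.1],[-0.0015,-0.001,0.072,0,0,0,0.1],[-0.0015,-0.001,0.076,0,0,0,0.1],[-0.0015,-0.001,0.079,0,0,0,0.1],[-0.0015,-0.001,0.079,0,0,0,0.1],[-0.0015,-0.001,0.079,0,0,0,0.1]]]}}

```text
time_s: 6.05
tcp_pos: [481.2, 62.8, 107.1]
tool_rot: [180.0, -0.0, 20.7]
wrist_force: [-0.2, 0.8, -1.8]
gripper_width: 20.4
gripper_force: 39.7
```

>>> {"fn": "drive_tool", "kwargs": {"targets": [[[0,0,0.0015,0,0,0,0.1],[0,0,0.002,0,0,0,0.1],[0,0,0.002,0,0,0,0.1]]]}}

```text
time_s: 6.35
tcp_pos: [481.6, 62.8, 107.0]
tool_rot: [180.0, -0.1, 20.7]
wrist_force: [-3.2, -1.2, 12.4]
gripper_width: 20.6
gripper_force: 41.3
```

>>> {"fn": "drive_tool", "kwargs": {"targets": [[[0,0,0,0,0,0,0.3],[0,0,0,0,0,0,0.5],[0,0,0,0,0,0,0.55],[0,0,0,0,0,0,0.55],[0,0,-0.01,0,0,0,0.55],[0,0,-0.04,0,0,0,0.55],[0,0,-0.1,0,0,0,0.55],[0,0,-0.16,0,0,0,0.55],[0,0,-0.2,0,0,0,0.55],[0,0,-0.2,0,0,0,0.55],[0,0,-0.2,0,0,0,0.55]]]}}

```text
time_s: 7.45
tcp_pos: [481.0, 62.7, 226.1]
tool_rot: [180.0, -0.1, 20.7]
wrist_force: [-0.4, -0.5, -0.4]
gripper_width: 46.9
gripper_force: 0.0
```

```bash
python3 rel.py "[437.5,315.5,226]" "[437.5,315.5,102]"; python3 - <<'E'
from h import *
a=manip.grab_frame("scene")
cv2.imwrite("pics/a3.png",cv2.resize(a[150:300,250:450,::-1],(800,600)))
E
```

```text
t 7.45 [481.   62.7 226.1] [ 1.7998e+02 -7.0000e-02  2.0730e+01] w 46.9 f [-0.4 -0.5 -0.4]
[437.5,315.5,226] [ 8.130e-02 -4.197e-01  2.000e-04]
[437.5,315.5,102] [ 0.0811 -0.4198  0.2069]
```

View pics/a3.png

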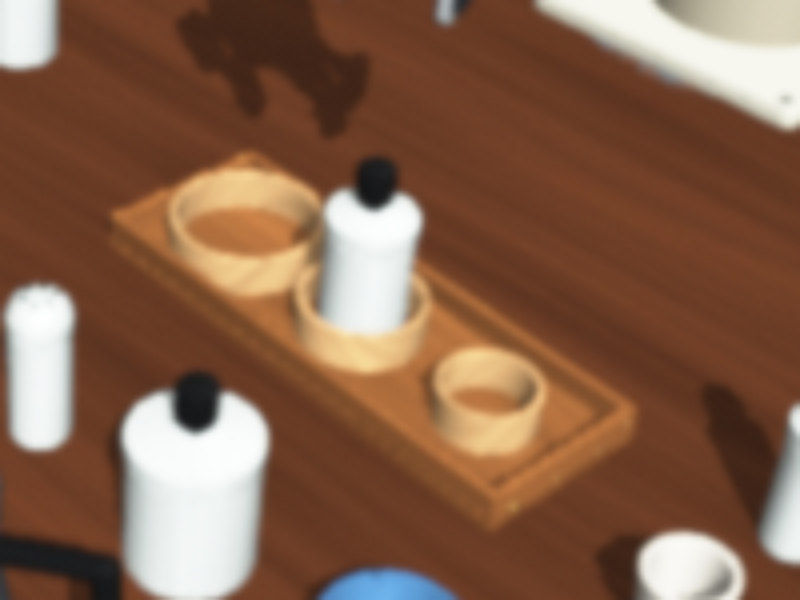

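The medium tin stands upright in its ring at (370,290). Next is the small one.

>>> {"fn": "drive_tool", "kwargs": {"targets": [[[0.0813,-0.4195,0,0,0,0,0.55],[0.0813,-0.4195,0,0,0,0,0.55],[0.0813,-0.4195,0,0,0,0,0.55],[0.0813,-0.4195,0,0,0,0,0.55],[0.0813,-0.4195,0,0,0,0,0.55],[0.0813,-0.4195,0,0,0,0,0.55],[0.0813,-0.4195,0,0,0,0,0.55],[0.0813,-0.4195,0.07,0,0,0,0.55],[0.0813,-0.4195,0.13,0,0,0,0.55],[0.0813,-0.4195,0.13,0,0,0,0.55],[0.0813,-0.4195,0.13,0,0,0,0.55]]]}}

```text
time_s: 8.6
tcp_pos: [437.4, 313.9, 147.3]
tool_rot: [180.0, 0.2, 20.6]
wrist_force: [0.8, 0.9, 0.3]
gripper_width: 46.9
gripper_force: 0.0
```

```bash
python3 rel.py "[437.5,315.5,102]"; python3 - <<'E'
from h import *
a=manip.grab_frame("scene");print(manip.get_obs()["joints"].round(0))
cv2.imwrite("pics/a4.png",cv2.resize(a[190:310,380:540,::-1],(640,480)))
E
```

```text
t 8.6 [437.4 313.9 147.3] [1.7995e+02 1.6000e-01 2.0640e+01] w 46.9 f [0.8 0.9 0.3]
[437.5,315.5,102] [ 0.0013 -0.0024  0.0755]
[ 34.  25. 108.  -0.  46. 104.]
```

View pics/a4.png

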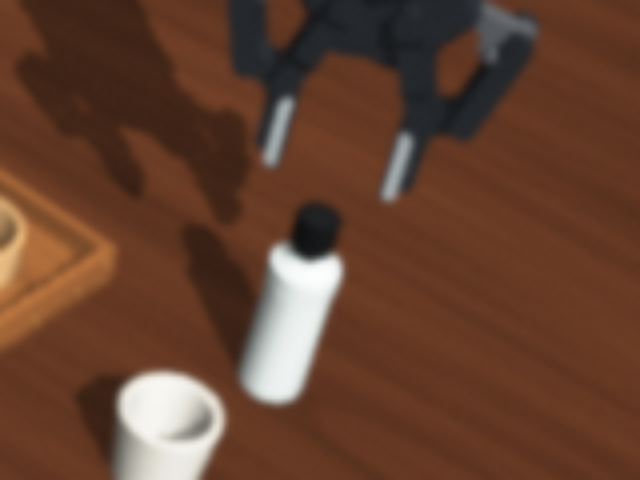

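The knob at (315,230) lies below the midpoint of the pads, at about (332,150), along the tin's own axis. I'll descend and grip.

>>> {"fn": "drive_tool", "kwargs": {"targets": [[[0.001,-0.0015,0.03,0,0,0,0.55],[0.001,-0.0015,0.06,0,0,0,0.55],[0.001,-0.0015,0.0755,0,0,0,0.55],[0.001,-0.0015,0.0755,0,0,0,0.55],[0.001,-0.0015,0.0755,0,0,0,0.4],[0.001,-0.0015,0.0755,0,0,0,0.3],[0.001,-0.0015,0.0755,0,0,0,0.2],[0.001,-0.0015,0.0755,0,0,0,0.1],[0.001,-0.0015,0.0755,0,0,0,0.1],[0.001,-0.0015,0.0755,0,0,0,0.1],[0.001,-0.0015,0.0755,0,0,0,0.1]]]}}

```text
time_s: 9.75
tcp_pos: [438.5, 316.8, 103.6]
tool_rot: [-180.0, -0.1, 20.7]
wrist_force: [0.4, -1.4, 6.1]
gripper_width: 20.7
gripper_force: 39.0
```

>>> {"fn": "drive_tool", "kwargs": {"targets": [[[0,0,-0.03,0,0,0,0.1],[0,0,-0.08,0,0,0,0.1],[0,0,-0.15,0,0,0,0.1],[0,0,-0.22,0,0,0,0.1],[0,0,-0.24,0,0,0,0.1],[0,0,-0.24,0,0,0,0.1],[0,0,-0.24,0,0,0,0.1]]]}}

```text
time_s: 10.45
tcp_pos: [437.1, 316.0, 245.4]
tool_rot: [180.0, 0.1, 20.7]
wrist_force: [-0.5, 0.6, -1.6]
gripper_width: 20.6
gripper_force: 39.5
```

```bash
python3 rel.py "[487.1,156.7,245]" "[487.1,156.7,145]"
```

```text
t 10.45 [437.1 316.  245.4] [1.7998e+02 8.0000e-02 2.0730e+01] w 20.6 f [-0.5  0.6 -1.6]
[487.1,156.7,245] [-0.016   0.2779  0.0008]
[487.1,156.7,145] [-0.0158  0.2778  0.1674]
```

>>> {"fn": "drive_tool", "kwargs": {"targets": [[[-0.003,0.03,0,0,0,0,0.1],[-0.006,0.08,0,0,0,0,0.1],[-0.009,0.14,0,0,0,0,0.1],[-0.012,0.2,0,0,0,0,0.1],[-0.015,0.25,0,0,0,0,0.1],[-0.016,0.278,0,0,0,0,0.1],[-0.016,0.278,0.05,0,0,0,0.1],[-0.016,0.278,0.11,0,0,0,0.1],[-0.016,0.278,0.15,0,0,0,0.1],[-0.016,0.278,0.15,0,0,0,0.1],[-0.016,0.278,0.15,0,0,0,0.1],[-0.016,0.278,0.15,0,0,0,0.1]]]}}

```text
time_s: 11.65
tcp_pos: [488.3, 157.3, 157.0]
tool_rot: [180.0, -0.0, 20.7]
wrist_force: [0.5, -0.2, -0.1]
gripper_width: 20.7
gripper_force: 39.5
```

```bash
python3 rel.py "[487.1,156.7,109]"; python3 - <<'E'
from h import *
a=manip.grab_frame("scene")
cv2.imwrite("pics/a5.png",cv2.resize(a[150:300,250:450,::-1],(800,600)))
E
```

```text
t 11.65 [488.3 157.3 157. ] [ 1.800e+02 -4.000e-02  2.074e+01] w 20.7 f [ 0.5 -0.2 -0.1]
[487.1,156.7,109] [-0.0022  0.0002  0.0799]
```

View pics/a5.png

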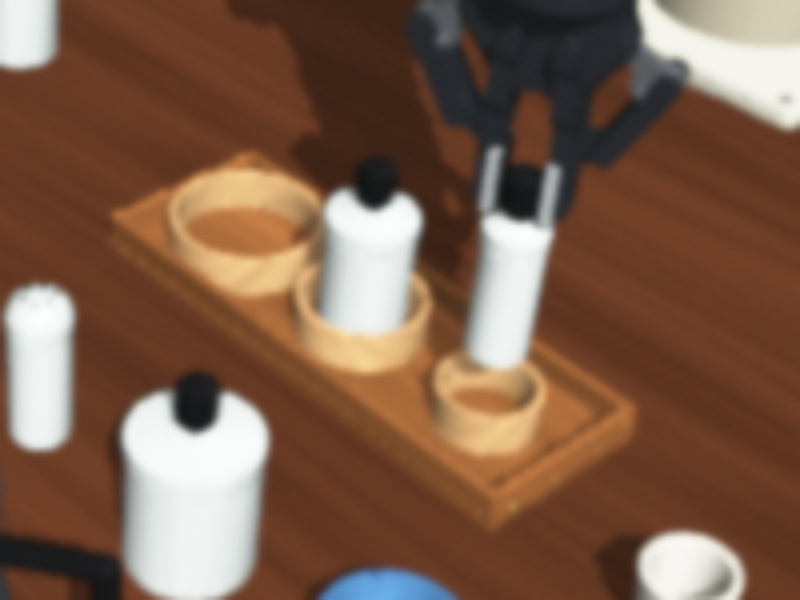

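The small tin's foot at (498,355) follows its axis into the small ring at (488,390). Lowering.

>>> {"fn": "drive_tool", "kwargs": {"targets": [[[-0.0015,0,0.02,0,0,0,0.1],[-0.0015,0,0.04,0,0,0,0.1],[-0.0015,0,0.055,0,0,0,0.1],[-0.0015,0,0.065,0,0,0,0.1],[-0.0015,0,0.072,0,0,0,0.1],[-0.0015,0,0.076,0,0,0,0.1],[-0.0015,0,0.079,0,0,0,0.1],[-0.0015,0,0.0805,0,0,0,0.1],[-0.0015,0,0.0805,0,0,0,0.1],[-0.0015,0,0.0805,0,0,0,0.1]]]}}

```text
time_s: 12.7
tcp_pos: [487.9, 157.0, 109.5]
tool_rot: [180.0, -0.1, 20.7]
wrist_force: [-1.5, -1.1, 11.5]
gripper_width: 20.4
gripper_force: 40.8
```

Contact at the expected height, so release.

>>> {"fn": "drive_tool", "kwargs": {"targets": [[[0,0,0,0,0,0,0.3],[0,0,0,0,0,0,0.5],[0,0,0,0,0,0,0.55],[0,0,0,0,0,0,0.55],[0,0,-0.01,0,0,0,0.55],[0,0,-0.04,0,0,0,0.55],[0,0,-0.1,0,0,0,0.55],[0,0,-0.16,0,0,0,0.55],[0,0,-0.2,0,0,0,0.55],[0,0,-0.2,0,0,0,0.55],[0,0,-0.2,0,0,0,0.55]]]}}

```text
time_s: 13.8
tcp_pos: [487.0, 156.8, 228.5]
tool_rot: [180.0, -0.1, 20.7]
wrist_force: [-0.2, 0.3, -0.3]
gripper_width: 46.7
gripper_force: 0.0
```

```bash
python3 rel.py "[666,119.5,228]" "[666,119.5,148]"
```

```text
t 13.8 [487.  156.8 228.5] [ 1.800e+02 -6.000e-02  2.073e+01] w 46.7 f [-0.2  0.3 -0.3]
[666,119.5,228] [0.2571 0.1637 0.0012]
[666,119.5,148] [0.2569 0.1637 0.1345]
```

>>> {"fn": "drive_tool", "kwargs": {"targets": [[[0.257,0.1637,0,0,0,0,0.55],[0.257,0.1637,0,0,0,0,0.55],[0.257,0.1637,0,0,0,0,0.55],[0.257,0.1637,0,0,0,0,0.55],[0.257,0.1637,0,0,0,0,0.55],[0.257,0.1637,0.04,0,0,0,0.55],[0.257,0.1637,0.1,0,0,0,0.55],[0.257,0.1637,0.13,0,0,0,0.55],[0.257,0.1637,0.13,0,0,0,0.55],[0.257,0.1637,0.13,0,0,0,0.55]]]}}

```text
time_s: 14.8
tcp_pos: [664.9, 119.6, 149.4]
tool_rot: [-180.0, 0.1, 20.8]
wrist_force: [-0.4, 0.5, 0.9]
gripper_width: 46.9
gripper_force: 0.0
```

```bash
python3 rel.py "[666,119.5,102]"; python3 - <<'E'
from h import *
a=manip.grab_frame("scene")
cv2.imwrite("pics/a6.png",cv2.resize(a[150:330,200:440,::-1],(800,600)))
E
```

```text
t 14.8 [664.9 119.6 149.4] [-1.7997e+02  1.3000e-01  2.0750e+01] w 46.9 f [-0.4  0.5  0.9]
[666,119.5,102] [0.0019 0.0009 0.0789]
```

View pics/a6.png

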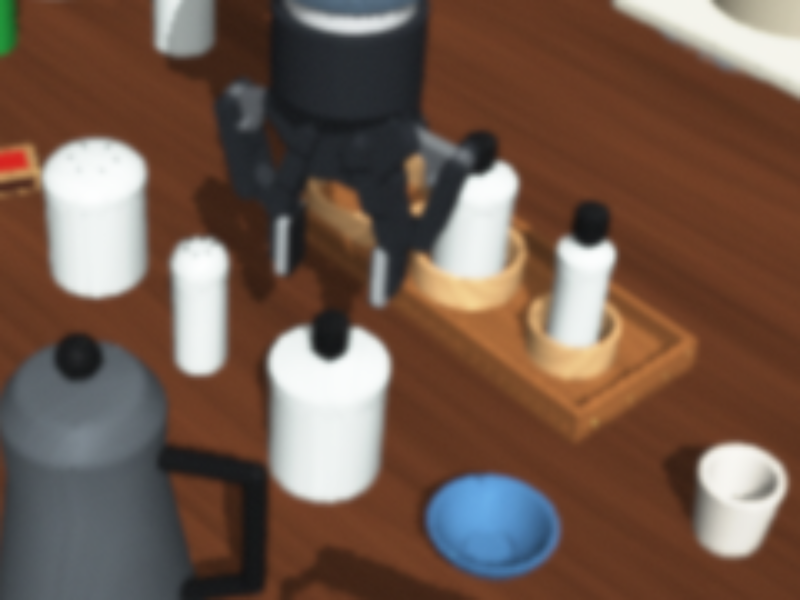

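The small and medium tins stand in their rings, at (570,345) and (470,270). The open fingers straddle the axis of the large knob at (330,335). Descend and grip.

>>> {"fn": "drive_tool", "kwargs": {"targets": [[[0.001,0.0005,0.03,0,0,0,0.55],[0.001,0.0005,0.06,0,0,0,0.55],[0.001,0.0005,0.0785,0,0,0,0.55],[0.001,0.0005,0.0785,0,0,0,0.55],[0.001,0.0005,0.0785,0,0,0,0.4],[0.001,0.0005,0.0785,0,0,0,0.3],[0.001,0.0005,0.0785,0,0,0,0.2],[0.001,0.0005,0.0785,0,0,0,0.1],[0.001,0.0005,0.0785,0,0,0,0.1],[0.001,0.0005,0.0785,0,0,0,0.1],[0.001,0.0005,0.0785,0,0,0,0.1]]]}}

```text
time_s: 15.95
tcp_pos: [667.1, 119.7, 103.7]
tool_rot: [180.0, -0.1, 20.7]
wrist_force: [0.2, 1.1, 4.7]
gripper_width: 20.7
gripper_force: 39.7
```

>>> {"fn": "drive_tool", "kwargs": {"targets": [[[0,0,-0.03,0,0,0,0.1],[0,0,-0.08,0,0,0,0.1],[0,0,-0.15,0,0,0,0.1],[0,0,-0.22,0,0,0,0.1],[0,0,-0.25,0,0,0,0.1],[0,0,-0.25,0,0,0,0.1],[0,0,-0.25,0,0,0,0.1]]]}}

```text
time_s: 16.65
tcp_pos: [665.9, 119.1, 252.6]
tool_rot: [-180.0, 0.1, 20.7]
wrist_force: [-0.3, 0.2, -3.3]
gripper_width: 21.1
gripper_force: 39.5
```

```bash
python3 rel.py "[474.8,-30.8,250]" "[600,-30.8,250]"
```

```text
t 16.65 [665.9 119.1 252.6] [-1.800e+02  6.000e-02  2.073e+01] w 21.1 f [-0.3  0.2 -3.3]
[474.8,-30.8,250] [-0.3863  0.121   0.0048]
[600,-30.8,250] [-0.1911  0.1949  0.0046]
```

>>> {"fn": "drive_tool", "kwargs": {"targets": [[[-0.03,0.009,0,0,0,0,0.1],[-0.08,0.025,0,0,0,0,0.1],[-0.14,0.044,0,0,0,0,0.1],[-0.2,0.063,0,0,0,0,0.1],[-0.26,0.081,0,0,0,0,0.1],[-0.32,0.1,0,0,0,0,0.1],[-0.36,0.113,0,0,0,0,0.1],[-0.3863,0.121,0,0,0,0,0.1],[-0.3863,0.121,0.05,0,0,0,0.1],[-0.3863,0.121,0.11,0,0,0,0.1],[-0.3863,0.121,0.16,0,0,0,0.1],[-0.3863,0.121,0.16,0,0,0,0.1],[-0.3863,0.121,0.16,0,0,0,0.1]]]}}

```text
time_s: 17.95
tcp_pos: [475.3, -30.4, 156.5]
tool_rot: [-179.9, 0.1, 20.7]
wrist_force: [-0.5, -0.6, -2.4]
gripper_width: 20.7
gripper_force: 40.0
```

```bash
python3 rel.py "[474.8,-30.8,109.5]"; python3 - <<'E'
from h import *
a=manip.grab_frame("scene")
cv2.imwrite("pics/a7.png",cv2.resize(a[120:270,250:450,::-1],(800,600)))
E
```

```text
t 17.95 [475.3 -30.4 156.5] [-1.7994e+02  1.2000e-01  2.0740e+01] w 20.7 f [-0.5 -0.6 -2.4]
[474.8,-30.8,109.5] [-0.0008  0.0005  0.0784]
```

View pics/a7.png

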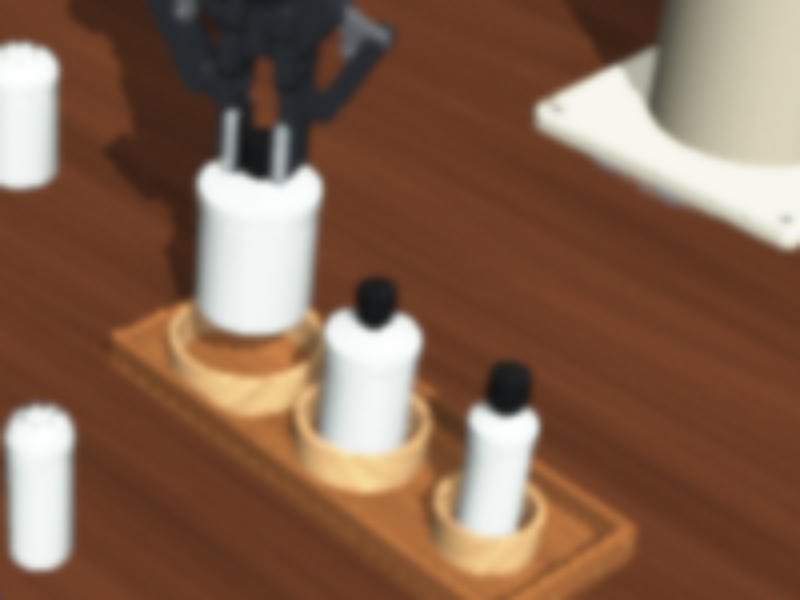

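The large tin's foot at (255,315) is centred over the large ring at (247,345). Lowering.

>>> {"fn": "drive_tool", "kwargs": {"targets": [[[-0.0005,0.0003,0.02,0,0,0,0.1],[-0.0005,0.0003,0.04,0,0,0,0.1],[-0.0005,0.0003,0.055,0,0,0,0.1],[-0.0005,0.0003,0.065,0,0,0,0.1],[-0.0005,0.0003,0.071,0,0,0,0.1],[-0.0005,0.0003,0.075,0,0,0,0.1],[-0.0005,0.0003,0.078,0,0,0,0.1],[-0.0005,0.0003,0.0795,0,0,0,0.1],[-0.0005,0.0003,0.0795,0,0,0,0.1],[-0.0005,0.0003,0.0795,0,0,0,0.1]]]}}

```text
time_s: 19.0
tcp_pos: [475.5, -30.8, 109.7]
tool_rot: [180.0, -0.0, 20.7]
wrist_force: [-1.9, 0.8, 2.1]
gripper_width: 20.4
gripper_force: 40.3
```

Light contact with the floor, so release and rise.

>>> {"fn": "drive_tool", "kwargs": {"targets": [[[0,0,0.0005,0,0,0,0.1],[0,0,0.0005,0,0,0,0.3],[0,0,0.0005,0,0,0,0.5],[0,0,0.0005,0,0,0,0.55],[0,0,0.0005,0,0,0,0.55],[0,0,-0.01,0,0,0,0.55],[0,0,-0.04,0,0,0,0.55],[0,0,-0.1,0,0,0,0.55],[0,0,-0.16,0,0,0,0.55],[0,0,-0.23,0,0,0,0.55],[0,0,-0.25,0,0,0,0.55],[0,0,-0.25,0,0,0,0.55],[-0.1,0.3,-0.25,0,0,0,0.55],[-0.1,0.3,-0.25,0,0,0,0.55],[-0.1,0.3,-0.25,0,0,0,0.55],[-0.1,0.3,-0.25,0,0,0,0.55],[-0.1,0.3,-0.25,0,0,0,0.55],[-0.1,0.3,-0.25,0,0,0,0.55]]]}}

```text
time_s: 20.8
tcp_pos: [481.7, -220.7, 257.3]
tool_rot: [-179.8, 0.1, 20.6]
wrist_force: [-0.2, 0.3, 0.3]
gripper_width: 46.7
gripper_force: 0.0
```

```bash
python3 - <<'E'
from h import *
a=manip.grab_frame("scene");b=manip.grab_frame("top")
c=lambda I,x,y,w,h:cv2.resize(I[y:y+h,x:x+w,::-1],(400,400*h//w))
cv2.imwrite("pics/a8.png",np.hstack([c(a,220,130,220,170),c(b,90,120,220,170)]))
for n,u,v in(("S",(184,222),(377,240)),("M",(227,227),(344,193)),("L",(270,230),(312,172))):
    A=blob(b,u,14)[0];B=blob(a,v,12)[0];print(n,A,B,tri(A,B)[0].round(1))
E
```

```text
Traceback (most recent call last):
  File "h.py", line 19, in blob
    i=min([k for k in range(1,n) if s[k,4]>15],key=lambda k:np.hypot(*(c[k]-uv)));return c[i],s[i]
ValueError: min() iterable argument is empty
```

View pics/a8.png

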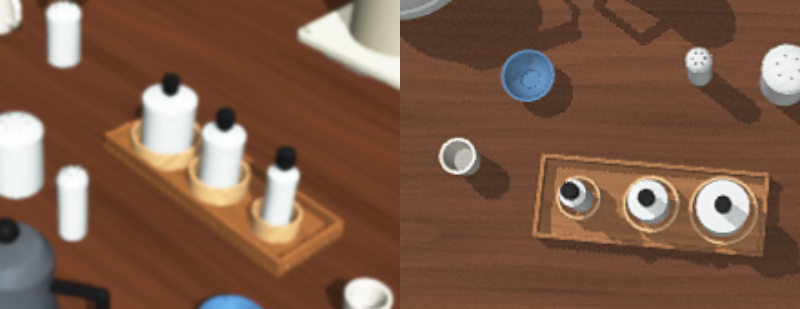

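Each of the three knobbed tins stands upright in its own ring, and the shakers are untouched. A quick numeric check, then I hand in.

```bash
python3 - <<'E'
from h import *
b=manip.grab_frame("top");ok=True
for n,u,r in(("S",(183,225),(487.1,156.7)),("M",(225,229),(481,63.1)),("L",(267,233),(474.8,-30.8))):
    p=plane("top",blob(b,u,7)[0],105)[:2];d=np.hypot(*(p-r));print(n,p.round(1),d.round(1));ok&=d<8
if ok: print(manip.finish_job())
E
```

```text
S [486.7 155.7] 1.0
M [480.9  62.6] 0.5
L [474.3 -30.4] 0.6
the job is handed in; nothing more can be done
None
```

All three knobbed canisters stand upright in their own rings, within about 1 mm of centre by the top camera; the job was handed in after about 21 s of robot time, and the shakers were not touched.

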